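# Fit the dosing ring and hold the bean hopper open

## Task

Get the espresso corner ready: one of the two metal dosing rings drops into the basket of the portafilter on the tamping stand, the other is too big; find out which, leave the one that fits fully seated in the basket and let go of it, and leave the other standing upright on the worktop. Then lift the sprung lid of the grinder's bean hopper (its orange front tab is the handle) to about 60 degrees open and finish while still holding it there, so that I can pour the beans in with both hands on the bag. Leave the cup, the tin and the teaspoon where they are.

Things in the scene. Friction and masses are not known exactly. Their poses are not given: they have to be found in the camera images.
- dosing_ring_a: one of two metal dosing rings alike from above, 90 g, 44 mm high: the upper 32 mm is a body 63 mm wide outside, 49 mm inside (grip its upper part across the diameter); the lower 12 mm is a spigot 51 mm wide (fits) or 58 mm (too big), not told which. Origin: centre of the underside, z up. The one that fits slides in 12 mm till its shoulder meets the rim; the other stays 12 mm higher
- dosing_ring_b: the other dosing ring; same description as dosing_ring_a
- stand: fixed tamping stand, a dark wooden block 84 x 92 mm carrying a steel portafilter whose black handle points along the stand's +y, 165 mm out from the centre, at z = 64 mm. Origin under the block's centre, on the basket's axis
- basket_mouth (a point): centre of the round mouth of the portafilter's basket, at its rim, 85 mm above the worktop; bore 54 mm, straight, 41 mm deep, rim outer diameter 67 mm; bore axis vertical
- grinder: fixed compact electric grinder with a black base 150 x 106 mm, steel body and a clear empty bean hopper on top; about 200 mm high; origin under its centre, front along its -x, z up
- hopper_lid (a joint): hinge of the hopper's black lid: 0 shut, grows as the front edge rises, in radians (60 degrees = 1.047), stop at 1.45. A spring and the weight shut it from any angle; about 1.2 N at the tab holds it open at 60 degrees. Lid 123 x 112 x 6 mm
- lid_tab (a point): grip point in the orange tab in the middle of the lid's front edge: tab 24 mm wide along the hinge, 10 mm thick, sticking 39 mm out; this point is at mid-thickness and mid-width, 26 mm out from the lid's edge, 149 mm from the hinge line; turns with the lid (x from the tab towards the hinge, y along the hinge)
- lid_hinge (a point): middle of the lid's hinge line, fixed on the grinder at its back, 193 mm above the worktop; the hinge line is along the grinder's y, and the shut lid lies level from here to the grinder's front
- cup: small white and red espresso cup with handle, 62 x 92 x 51 mm, origin under its middle, in front of the grinder; leave it
- tin: round green and gold tin, 75 mm wide, 58 mm high, at the back behind the grinder; leave it
- spoon: teaspoon, 139 mm long, 10 mm high, lying near the front edge of the worktop; leave it

How it is judged:
On the way, in this order (a step that is already met when the one before it is completed fails the run):
1. the ring that fits is fully seated in the basket and let go, the other stands upright on the worktop (((horizontal distance between dosing_ring_a and basket_mouth below 0.003 m and height (world z) of dosing_ring_a between 0.068 and 0.076 m and angle between dosing_ring_a's own z axis and vertical below 0.06 rad and contact force between the fingers and dosing_ring_a below 0.1 N and height (world z) of dosing_ring_b between -0.004 and 0.006 m and angle between dosing_ring_b's own z axis and vertical below 0.1 rad and linear speed of dosing_ring_b below 0.02 m/s) or (horizontal distance between dosing_ring_b and basket_mouth below 0.003 m and height (world z) of dosing_ring_b between 0.068 and 0.076 m and angle between dosing_ring_b's own z axis and vertical below 0.06 rad and contact force between the fingers and dosing_ring_b below 0.1 N and height (world z) of dosing_ring_a between -0.004 and 0.006 m and angle between dosing_ring_a's own z axis and vertical below 0.1 rad and linear speed of dosing_ring_a below 0.02 m/s))), for 0.2 s.
2. the gripper holds the lid between 53 and 67 degrees open (value of joint hopper_lid between 0.925 and 1.17 rad and contact force between the fingers and hopper_lid above 0.4 N), for 0.3 s.
At the end, for the whole second after the job is handed in: The gripper still holds the hopper lid, at rest, 60 degrees open give or take 7; the ring that fits is upright and fully down in the basket (within 3 mm); the other ring stands upright at rest on the worktop (all of step 2 and velocity of joint hopper_lid between -0.1 and 0.1 rad/s and ((horizontal distance between dosing_ring_a and basket_mouth below 0.003 m and height (world z) of dosing_ring_a between 0.068 and 0.076 m and angle between dosing_ring_a's own z axis and vertical below 0.06 rad and contact force between the fingers and dosing_ring_a below 0.1 N and height (world z) of dosing_ring_b between -0.004 and 0.006 m and angle between dosing_ring_b's own z axis and vertical below 0.1 rad and linear speed of dosing_ring_b below 0.02 m/s) or (horizontal distance between dosing_ring_b and basket_mouth below 0.003 m and height (world z) of dosing_ring_b between 0.068 and 0.076 m and angle between dosing_ring_b's own z axis and vertical below 0.06 rad and contact force between the fingers and dosing_ring_b below 0.1 N and height (world z) of dosing_ring_a between -0.004 and 0.006 m and angle between dosing_ring_a's own z axis and vertical below 0.1 rad and linear speed of dosing_ring_a below 0.02 m/s))); the arm keeps its last pose, push and grip.
It fails at once if the cup, the tin or the teaspoon is moved by more than 30 mm (distance of any of cup, tin, spoon from where it was at the start of the episode above 0.03 m).
It also fails if it takes over 72 s, if anything falls off the work surface, if the arm or the gripper's body presses on something with over 40 N, if the wrist force passes 120 N, or if a joint passes its speed limit or range.

## Robot

A 6-joint arm with a two-finger parallel gripper is mounted at the origin on a cart in front of the work surface, level with it; the furniture and walls round the work are solid. World frame = base frame: x ahead of the robot, y to its left, z up, the work surface at z = 0. Lengths are in m, angles in rad, forces in N, time in s.
With the tool pointing down it reaches from about 0.35 to 0.725 m from the base axis. Payload 6 kg.
Tool frame: the origin (TCP) lies between the finger pads; the fingertips stand 22 mm ahead of it and the grasp point (between the pads) lies 3 mm ahead of it; z points along the fingers, y is the line along which they close (so a half turn about z gives the same grasp; the last joint's range is limited). The gripper opens to 85 mm and grips with 20 to 120 N. Pads are 22 mm wide; open, the fingers measure 114 mm over their backs; the gripper's body (76 mm by 85 mm) begins 54 mm behind the grasp point. The pads swing forward as they close: fully open they stand 13 mm farther back than shut.
Start: joints at [1.55, 0.04, 0.085, 0, -1.615, -0.334], TCP at [0.208, 0.563, 0.253] pointing down, gripper open.
Joint ranges: [-2.56, 2.56], [-1.29, 2.01], [-1.08, 1.49], [-3.29, 1.98], [-2.81, -0.18], [-2.99, 2.99]. Speed limits (rad/s): [2.57, 2.57, 3.01, 3.14, 3.14, 3.14].

## Interface

Orientations are given as [roll, pitch, yaw] about the fixed x, y, z axes, in that order (R = Rz(yaw) Ry(pitch) Rx(roll)).
In Python, from bench import env gives the robot as it stands.
- The arm moves only by the tool move_arm, never from a script. Its argument "rows" is a list of rows, each a list of 6 numbers: the shift along the tool's x, y, z in mm, then the turn, a rotation vector about the tool's x, y, z in rad. In form: [[tx, ty, tz, rx, ry, rz], ...]. A call has 1 to 12 rows; each row is the pose to reach, as a shift and turn from the pose commanded when the call began, along the tool's axes at that moment; what a row does not reach only later rows make up. A row lasts 1/10 s, in which the tool goes at most 50 mm and 8.59 degrees, less where a joint would pass 70% of its speed; a pose out of reach is approached as far as the arm can. A call with a gripper value outside its range is refused whole. "jaw" is the opening, from -1 (shut) to 1 (fully open), set as the call begins (left out, the last holds). The fingers move at their own pace and stop on an object; "grip_force" is the grip in N (left out, the last holds). Time passes only in rows, so rows that repeat a pose let the fingers close. It gives the time, the measured TCP pose, the force, the opening and the grip force at its end, in the units of the state.
- env.state(): the state, without advancing time (a new reading comes with each control period).
- env.capture(name): name is "scene" or "top"; returns a dict with "img" (384x512x3 uint8, red, green, blue), "camera_matrix" (3x3 intrinsics, pixels), "cam_to_world" (4x4, takes a point from camera to world coordinates). Camera axes: x right, y up, looking along -z (the intrinsics and any distortion apply to the point x, -y, -z); pixel columns grow to the right and rows downward; lengths in m; the calibration is good to about 2 mm. A picture is of the moment at which its call begins. There is no depth.
- env.job_done(): hands the job in; it is judged then, once.
Trained networks look in a picture, given as the dict that the camera call returned (one of the last four; its "shot" number tells which), for a name from the list of things; names that differ only in an ending like _2 or _b are one class to them, and where a whole thing is asked for, a point or a joint stands for the part that bears it (a point fixed in the world has none). Each returns a list of dicts, best first, with "conf" (0 to 1); they miss things now and then, are a little off and sometimes report something else, mostly with a low value. They report only what shows in the picture. A call takes as long as a camera call.
- env.spot_in(target, picture): "point" ([column, row] in pixels, amid what is visible of it).
- env.trace(target, picture): "region" (384x512 bool, what is visible of it) and "point" ([column, row] in pixels, amid what is visible of it).
The state is a dict: "t": time; "joint_positions": joint angles; "joint_vel": joint speeds; "tau": joint torques, N m; "ee_pos": TCP position; "eef_rot": TCP orientation; "wrist_force": force on the tool from outside, world axes, zero at the start; "torque": the same for the moment, N m; "gripper_width": finger opening in m; "grasp_force": force on a finger pad.
Only numpy, scipy, OpenCV 4.12 (cv2) and the standard library are available. Lean on these libraries where they do the work, as an engineer would, in place of code of your own. Each camera call takes 0.05 s, during which the arm holds its last target. There are 200 camera calls.

## Working session

There is one attempt and no reset: what is moved stays moved. The work goes in short steps, Python scripts to look and compute and a tool call to move; the robot and the scene stay as the last step left them, time stands still between calls to the robot, and variables do not carry over. Pictures are saved under pics/ and viewed, at most 10 in all, crops included, and the job is handed in when it is done.

Besides the shell and the picture viewer there is one more tool, called after "Request:" as a command line: name --pt "numbers of a row" for each row, then --argument value for the rest. move_arm: Moves the arm, as the interface text tells. Its arguments: {"type":"object","properties":{"rows":{"type":"array"},"jaw":{"type":"number"},"grip_force":{"type":"number"}},"required":["rows"]}

```bash
mkdir -p pics; cat > h.py <<'E'
import numpy as np,cv2
from bench import env
from scipy.spatial.transform import Rotation as R
def ray(c,p):
    K=np.array(c["camera_matrix"]);M=np.array(c["cam_to_world"])
    d=np.linalg.inv(K)@[p[0],p[1],1.];d=np.array([d[0],-d[1],-d[2]])
    return M[:3,3],M[:3,:3]@d
def atz(c,p,z):
    o,d=ray(c,p);return o+d*(z-o[2])/d[2]
def proj(c,P):
    K=np.array(c["camera_matrix"]);M=np.array(c["cam_to_world"])
    q=np.linalg.inv(M)@np.r_[P,1];q=K@[q[0],-q[1],-q[2]];return q[:2]/q[2]
def tri(*rs):
    A=0;b=0
    for o,d in rs:
        d=d/np.linalg.norm(d);P=np.eye(3)-np.outer(d,d);A=A+P;b=b+P@o
    return np.linalg.solve(A,b)
def save(c,n):cv2.imwrite(f"pics/{n}.png",c["img"][:,:,::-1])
E
python3 - <<'E'
from h import *
np.set_printoptions(precision=4,suppress=True)
s=env.state();print(s)
cs={}
for n in("scene","top"):
    c=env.capture(n);cs[n]=c;print(n,c["camera_matrix"],c["cam_to_world"],[k for k in c if k!="img"])
    for t in("dosing_ring_a","stand","basket_mouth","grinder","hopper_lid","lid_tab","lid_hinge","cup","tin","spoon"):
        try:print(t,[(round(r["conf"],2),np.round(r["point"],1),atz(c,r["point"],0.044)) for r in env.spot_in(t,c)][:4])
        except Exception as e:print(t,e)
im=np.hstack([cs["scene"]["img"],cs["top"]["img"]])
cv2.imwrite("pics/a.png",cs["scene"]["img"][:,:,::-1]);cv2.imwrite("pics/b.png",cs["top"]["img"][:,:,::-1])
E
```

```text
{'t': 0.0, 'joint_positions': array([ 1.5497,  0.0408,  0.0838, -0.0004, -1.6156, -0.3337]), 'joint_vel': array([ 0.0012, -0.0001,  0.001 , -0.0011,  0.0018,  0.0009]), 'tau': array([  0.0004, -36.821 ,  34.741 ,   6.9318,  -0.0054,   0.    ]), 'ee_pos': array([0.2083, 0.5624, 0.2523]), 'eef_rot': array([ 3.1398, -0.0002, -0.3548]), 'wrist_force': array([-0.4055,  0.4314, -1.0355]), 'torque': array([-0.0204,  0.042 , -0.0264]), 'grasp_force': 0.0, 'gripper_width': 0.08493689788245626}
scene [[419.1334   0.     249.7823]
 [  0.     419.1334 193.6304]
 [  0.       0.       1.    ]] [[ 0.7053  0.281  -0.6509 -0.0456]
 [-0.7089  0.2825 -0.6463 -0.4476]
 [ 0.0023  0.9172  0.3984  0.5256]
 [ 0.      0.      0.      1.    ]] ['camera_matrix', 'cam_to_world', 'shot']
dosing_ring_a [(0.86, array([163.7, 223.2]), array([0.4595, 0.3543, 0.044 ])), (0.65, array([184.7, 237.8]), array([0.4519, 0.2587, 0.044 ]))]
stand [(0.77, array([272.9, 306.3]), array([ 0.4132, -0.0509,  0.044 ]))]
basket_mouth [(0.67, array([274.9, 306.1]), array([ 0.4161, -0.053 ,  0.044 ]))]
grinder [(0.64, array([243.8, 21
[... 921 characters left out ...]
.1, 248.4]), array([ 0.4193, -0.0389,  0.044 ]))]
basket_mouth [(0.64, array([321. , 248.9]), array([ 0.4174, -0.0208,  0.044 ]))]
grinder [(0.82, array([258.1, 198.3]), array([0.5658, 0.1687, 0.044 ]))]
hopper_lid [(0.78, array([256.6, 195.9]), array([0.5731, 0.1733, 0.044 ])), (0.38, array([260.8, 200.8]), array([0.5583, 0.1604, 0.044 ]))]
lid_tab [(0.82, array([258.8, 192.2]), array([0.5846, 0.1669, 0.044 ]))]
lid_hinge [(0.76, array([258.5, 199.6]), array([0.5619, 0.1674, 0.044 ]))]
cup [(0.71, array([280. , 259.9]), array([0.383 , 0.1003, 0.044 ]))]
tin [(0.87, array([294.3, 138.5]), array([0.7555, 0.0607, 0.044 ]))]
spoon [(0.73, array([224.7, 258. ]), array([0.3856, 0.2633, 0.044 ]))]
```

View pics/a.png

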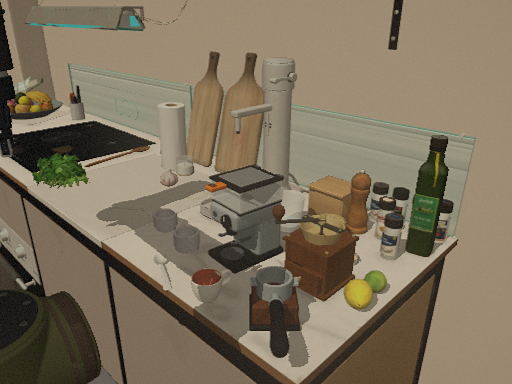

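View pics/b.png

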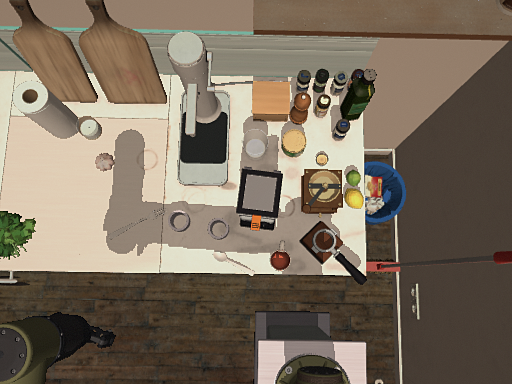

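The top view shows the rings at (179,220) and (218,228), the grinder lid at (260,190) with its orange tab at (256,223), and the basket at about (324,240). The scene view has the rings at (165,219) and (187,238), the tab at (217,186) and the basket at (274,284). The brown mill at (322,190) in the top view is a distractor. Next I'll measure with masks.

```bash
cat > m.py <<'E'
from h import *
from scipy.optimize import minimize
np.set_printoptions(precision=4,suppress=True)
def sil(c,pts):
    m=np.zeros((384*4,512*4),np.uint8)
    h=cv2.convexHull(np.array([proj(c,p) for p in pts],np.float32))
    cv2.fillPoly(m,[np.int32(np.round(h*4+1.5))],1);return cv2.resize(m.astype(np.float32),(512,384),interpolation=cv2.INTER_AREA)
def cyl(x,y,r,z0,z1,n=40):
    a=np.linspace(0,2*np.pi,n);return [(x+r*np.cos(t),y+r*np.sin(t),z) for t in a for z in(z0,z1)]
E
python3 - <<'E'
from m import *
c1=env.capture("scene");c2=env.capture("top")
out={}
for n,c in(("s",c1),("t",c2)):
    for t in("dosing_ring_a","stand","hopper_lid","lid_tab"):
        for i,r in enumerate(env.trace(t,c)[:3]):
            g=r["region"];ys,xs=np.nonzero(g);print(n,t,i,round(r["conf"],2),g.sum(),xs.min(),xs.max(),ys.min(),ys.max(),np.round([xs.mean(),ys.mean()],2))
            out[f"{n}_{t}_{i}"]=g
    hsv=cv2.cvtColor(c["img"],cv2.COLOR_RGB2HSV);o=((hsv[...,0]>5)&(hsv[...,0]<18)&(hsv[...,1]>200)&(hsv[...,2]>120)).astype(np.uint8)
    N,L,S,C=cv2.connectedComponentsWithStats(o)
    print([(S[i][:5].tolist(),np.round(C[i],2)) for i in range(1,N) if S[i][4]>15])
    out[n+"img"]=c["img"];out[n+"K"]=c["camera_matrix"];out[n+"M"]=c["cam_to_world"]
np.savez("d.npz",**out)
cv2.imwrite("pics/c.png",cv2.resize(c2["img"][160:285,160:360,::-1],None,fx=4,fy=4,interpolation=cv2.INTER_CUBIC))
cv2.imwrite("pics/d.png",cv2.resize(c1["img"][165:345,145:315,::-1],None,fx=3.3,fy=3.3,interpolation=cv2.INTER_CUBIC))
E
```

```text
s dosing_ring_a 0 0.84 652 173 200 226 252 [186.16 238.76]
s stand 0 0.6 3355 249 299 266 356 [274.03 306.08]
s hopper_lid 0 0.79 1334 205 282 165 193 [241.82 179.25]
s hopper_lid 1 0.45 248 154 170 254 289 [162.72 270.95]
s lid_tab 0 0.61 1276 206 282 165 192 [243.15 179.05]
[([218, 182, 8, 6, 16], array([221.25, 184.31]))]
t dosing_ring_a 0 0.59 209 168 188 210 231 [177.08 220.  ]
t stand 0 0.65 1352 300 365 222 283 [328.46 248.7 ]
t hopper_lid 0 0.81 1985 236 282 169 230 [258.95 194.91]
t lid_tab 0 0.84 2018 236 282 169 230 [258.78 195.13]
[]
```

View pics/c.png

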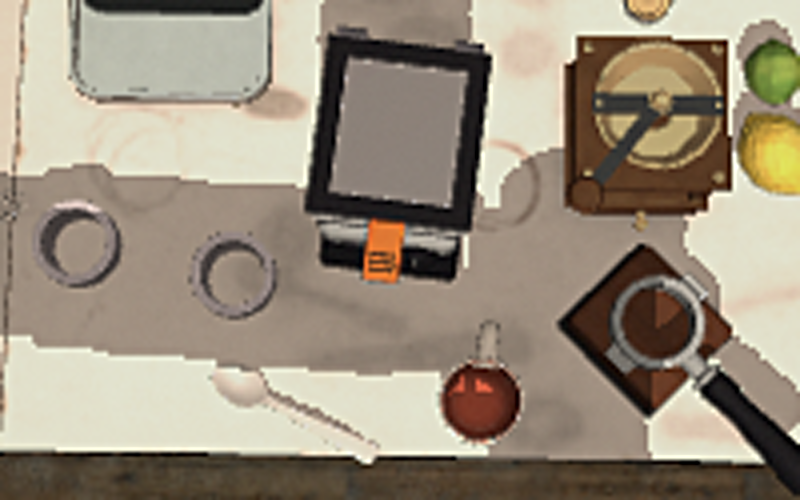

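View pics/d.png

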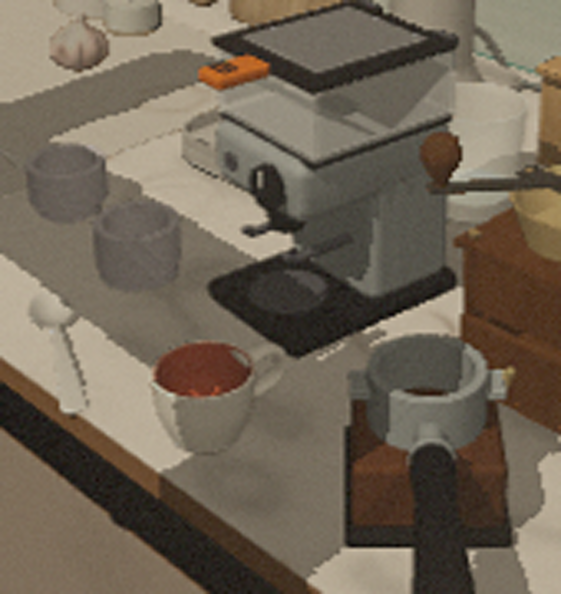

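The rings in crop c are centred near (78,244) and (234,275), the basket rim near (658,324), and the lid corners are clear in both crops. Now I'll refine with edge fits.

```bash
cat > f.py <<'E'
from m import *
from scipy.optimize import least_squares
from scipy.ndimage import map_coordinates,gaussian_filter
d=np.load("d.npz")
C={n:dict(img=d[n+"img"],camera_matrix=d[n+"K"],cam_to_world=d[n+"M"]) for n in"st"}
G={}
for n,c in C.items():
    g=gaussian_filter(cv2.resize(c["img"],None,fx=4,fy=4,interpolation=cv2.INTER_CUBIC).astype(float),(2.5,2.5,0))
    G[n]=np.sqrt(sum(np.gradient(g[...,k],axis=a)**2 for k in range(3) for a in(0,1)))
def score(n,x,y,z,rs):
    s=0
    for r in rs:
        a=np.linspace(0,2*np.pi,60);P=np.array([proj(C[n],(x+r*np.cos(t),y+r*np.sin(t),z)) for t in a])
        s+=map_coordinates(G[n],[(P[:,1]+.5)*4-.5,(P[:,0]+.5)*4-.5],order=1).mean()
    return s
def fit(n,x,y,z,rs):
    best=max((score(n,x+i*.002,y+j*.002,z,rs),x+i*.002,y+j*.002) for i in range(-6,7) for j in range(-6,7))
    r=minimize(lambda q:-score(n,q[0],q[1],z,rs),best[1:],method="Nelder-Mead",options=dict(initial_simplex=[best[1:],(best[1]+.002,best[2]),(best[1],best[2]+.002)],xatol=1e-4))
    return r.x,-r.fun
un={"t":lambda u:((u[0]+.5)/4-.5+160,(u[1]+.5)/4-.5+160),"s":lambda u:((u[0]+.5)/3.3-.5+145,(u[1]+.5)/3.3-.5+165)}
if __name__=="__main__":
    for nm,t,s,z,rs in(("ringL",(78,244),(67,163),.044,(.0315,.0245)),("ringR",(234,275),(137,222),.044,(.0315,.0245)),("basket",(658,324),(429,365),.085,(.0335,.027))):
        pt,ps=un["t"](t),un["s"](s);print(nm,"tri",tri(ray(C["t"],pt),ray(C["s"],ps)))
        for n,p in(("t",pt),("s",ps)):
            q=atz(C[n],p,z);x,f=fit(n,q[0],q[1],z,rs);print("  ",n,q[:2],x,round(f,1),"worse z:",[round(fit(n,*x,z+dz,rs)[1],1) for dz in(-.01,.01)])
    L={"t":[(330,35),(490,50),(470,228),(308,210),(382,280)],"s":[(348,3),(457,42),(318,88),(215,42),None]}
    def mod(q):
        x,y,z,a=q;e=np.array([np.cos(a),np.sin(a)]);f=np.array([-e[1],e[0]]);H=np.array([x,y])
        return [np.r_[H-e*u+f*v,z] for u,v in((0,.056),(0,-.056),(.123,-.056),(.123,.056),(.162,0))]
    def res(q):
        o=[]
        for n in"ts":
            for P,l in zip(mod(q),L[n]):
                if l is not None:o+=list(proj(C[n],P)-un[n](l))
        return np.array(o)
    r=least_squares(res,[.65,.17,.196,0]);print("lid",r.x,r.fun)
    x,y,z,a=r.x;print("tab",x-.149*np.cos(a),y-.149*np.sin(a))
    # handle direction of the stand
    b=atz(C["t"],un["t"]((658,324)),.085);h=atz(C["t"],un["t"]((750,410)),.064);print("handle",np.degrees(np.arctan2(*(h-b)[1::-1])))
    print("cup",atz(C["t"],un["t"]((481,400)),.045),atz(C["t"],un["t"]((490,322)),.03),"spoon",atz(C["t"],un["t"]((222,375)),.0),atz(C["t"],un["t"]((375,455)),.0))
E
python3 f.py
```

```text
ringL tri [0.4951 0.4031 0.0397]
   t [0.4936 0.4029] [0.496  0.4071] 24.5 worse z: [np.float64(25.0), np.float64(24.3)]
   s [0.4913 0.395 ] [0.494  0.4005] 10.2 worse z: [np.float64(9.9), np.float64(10.2)]
ringR tri [0.4742 0.2854 0.0403]
   t [0.4726 0.2858] [0.4713 0.2807] 19.3 worse z: [np.float64(20.2), np.float64(18.4)]
   s [0.4715 0.279 ] [0.4732 0.2826] 8.5 worse z: [np.float64(8.3), np.float64(8.5)]
basket tri [ 0.4406 -0.0261  0.0841]
   t [ 0.4389 -0.0245] [ 0.4406 -0.0247] 44.1 worse z: [np.float64(44.5), np.float64(43.3)]
   s [ 0.4417 -0.0282] [ 0.4395 -0.0282] 19.7 worse z: [np.float64(19.3), np.float64(18.7)]
lid [ 0.6196  0.1589  0.1912 -0.0823] [-0.8122 -0.6166  0.2106 -0.248   0.9024  0.003  -0.3447  0.2838  0.5067
 -0.6011  0.5606 -0.7288  0.731   0.5636 -0.5913  0.9177 -1.5385 -0.5017]
tab 0.4710800982680141 0.1711197106245515
handle -130.54539282732887
cup [0.3837 0.1008 0.045 ] [0.4423 0.0941 0.03  ] spoon [0.4005 0.2965 0.    ] [0.3426 0.1786 0.    ]
```

Ring R is at about (0.473,0.283), ring L at (0.495,0.404), the basket at (0.440,-0.026), and the tab at (0.471,0.171,0.193). These triangulate to plausible heights, so I'll move over ring R.

Request:
move_arm --pt "115 57 20 0 0 0.15" --pt "230 113 50 0 0 0.3" --pt "345 170 100 0 0 0.43" --pt "345 170 100 0 0 0.43" --pt "345 170 100 0 0 0.43" --pt "345 170 100 0 0 0.43" --pt "345 170 100 0 0 0.43" --pt "345 170 100 0 0 0.43" --pt "345 170 100 0 0 0.43" --jaw 1 --grip_force 25

```text
t: 2.5
ee_pos: [0.4747, 0.279, 0.1509]
eef_rot: [3.138, -0.0, -0.79]
wrist_force: [-0.2, 0.4, -0.3]
gripper_width: 0.0852
grasp_force: 0.0
```

```bash
cat >> h.py <<'E'
def row(p,rpy,s=None):
    "shift (mm, tool axes) and turn from the present pose to world pose"
    s=s or env.state();A=R.from_euler("xyz",s["eef_rot"]);B=R.from_euler("xyz",rpy)
    return np.round(np.r_[A.inv().apply(np.array(p)-s["ee_pos"])*1000,(A.inv()*B).as_rotvec()],3)
def show():
    s=env.state();print(round(s["t"],2),*[np.round(s[k],4) for k in("ee_pos","eef_rot","wrist_force","gripper_width","grasp_force")])
E
python3 - <<'E'
from h import *
np.set_printoptions(suppress=True)
show();print(row((.473,.283,.037),(np.pi,0,-np.pi/4)))
c=env.capture("scene");c2=env.capture("top")
save(c,"e");i=np.hstack([cv2.resize(x["img"][a:b,l:r],(400,400)) for x,a,b,l,r in((c,170,270,130,230),(c2,180,260,180,260))]);cv2.imwrite("pics/e.png",i[:,:,::-1])
E
```

```text
2.5 [0.4747 0.279  0.1509] [ 3.1376 -0.0005 -0.7904] [-0.1638  0.3868 -0.2978] 0.0852 0.0
[ -4.056  -2.077 113.937   0.004  -0.     -0.005]
```

View pics/e.png

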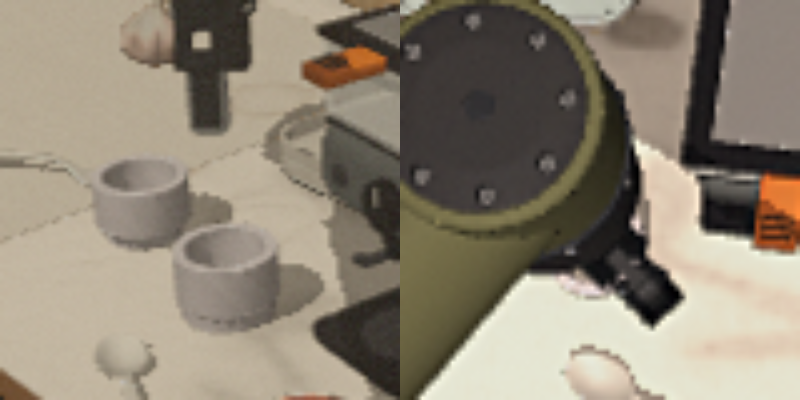

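With the shadow gone, the left ring in the scene view (left panel, 140,200) shows a clearly narrower foot, about 70–75 of 95 px. The right one (225,275) is nearly full width. So ring L at (0.495,0.404) should fit, and I'll take that one. I'll squeeze it at two yaws to centre it in the gripper.

Request:
move_arm --pt "-37 -51 10 0 0 0" --pt "-75 -102 30 0 0 0" --pt "-75 -102 30 0 0 0" --pt "-75 -102 60 0 0 0" --pt "-75 -102 90 0 0 0" --pt "-75 -102 107 0 0 0" --pt "-75 -102 114 0 0 0" --pt "-75 -102 114 0 0 0" --pt "-75 -102 114 0 0 0"

```text
t: 3.5
ee_pos: [0.4921, 0.4096, 0.041]
eef_rot: [-3.139, -0.0, -0.784]
wrist_force: [0.1, -0.8, -0.3]
gripper_width: 0.0854
grasp_force: 0.0
```

Request:
move_arm --pt "0 0 0 0 0 0" --pt "0 0 0 0 0 0" --pt "0 0 0 0 0 0" --pt "0 0 0 0 0 0" --pt "0 0 0 0 0 0" --pt "0 0 0 0 0 0" --jaw -1 --grip_force 20

```text
t: 4.1
ee_pos: [0.4925, 0.4092, 0.0412]
eef_rot: [-3.139, 0.0, -0.784]
wrist_force: [-1.2, 0.7, 6.6]
gripper_width: 0.0639
grasp_force: 22.4
```

```bash
python3 - <<'E'
from h import *
show();print(env.state()["joint_positions"])
E
```

```text
4.1 [0.4925 0.4092 0.0412] [-3.1389  0.     -0.7845] [-1.1818  0.6848  6.5508] 0.0639 22.3603
[ 1.00561337e+00  2.18572768e-01 -1.10911204e-01  6.21863742e-04
 -1.23867302e+00 -2.19506658e-01]
```

Request:
move_arm --pt "0 0 0 0 0 0" --pt "0 0 0 0 0 0" --pt "0 0 0 0 0 0" --pt "0 0 0 0 0 0.14" --pt "0 0 0 0 0 0.28" --pt "0 0 0 0 0 0.42" --pt "0 0 0 0 0 0.56" --pt "0 0 0 0 0 0.7" --jaw 1

```text
t: 4.9
ee_pos: [0.4918, 0.4083, 0.0389]
eef_rot: [3.141, -0.001, -1.491]
wrist_force: [-1.3, 0.1, 0.7]
gripper_width: 0.0854
grasp_force: 0.0
```

Request:
move_arm --pt "0 0 0 0 0 0.14" --pt "0 0 0 0 0 0.28" --pt "0 0 0 0 0 0.42" --pt "0 0 0 0 0 0.56" --pt "0 0 0 0 0 0.7" --pt "0 0 0 0 0 0.84" --pt "0 0 0 0 0 0.87" --pt "0 0 0 0 0 0.87"

```text
t: 5.7
ee_pos: [0.4918, 0.4083, 0.0389]
eef_rot: [-3.141, -0.001, -2.355]
wrist_force: [0.6, 0.7, -0.7]
gripper_width: 0.0855
grasp_force: 0.0
```

Request:
move_arm --pt "0 0 0 0 0 0" --pt "0 0 0 0 0 0" --pt "0 0 0 0 0 0" --pt "0 0 0 0 0 0" --pt "0 0 0 0 0 0" --pt "0 0 0 0 0 0" --pt "0 0 0 0 0 0" --jaw -1 --grip_force 40

```text
t: 6.4
ee_pos: [0.4921, 0.4087, 0.0398]
eef_rot: [-3.141, 0.001, -2.355]
wrist_force: [0.0, 0.6, 4.4]
gripper_width: 0.0631
grasp_force: 44.3
```

Request:
move_arm --pt "0 0 -40 0 0 0" --pt "0 0 -90 0 0 0" --pt "0 0 -140 0 0 0" --pt "0 0 -190 0 0 0" --pt "0 0 -240 0 0 0" --pt "30 -24 -240 0 0 0" --pt "65 -51 -240 0 0 0" --pt "100 -78 -240 0 0 0" --pt "136 -107 -240 0 0 0" --pt "172 -135 -240 0 0 0" --pt "208 -163 -240 0 0 0" --pt "244 -191 -240 0 0 0"

```text
t: 7.6
ee_pos: [0.4538, 0.0993, 0.2783]
eef_rot: [3.141, -0.001, -2.354]
wrist_force: [2.2, -0.7, -0.7]
gripper_width: 0.0632
grasp_force: 44.6
```

Request:
move_arm --pt "36 -28 0 0 0 0" --pt "72 -56 0 0 0 0" --pt "101 -79 0 0 0 0" --pt "101 -79 30 0 0 0" --pt "101 -79 70 0 0 0" --pt "101 -79 100 0 0 0" --pt "101 -79 120 0 0 0" --pt "101 -79 120 0 0 0" --pt "101 -79 120 0 0 0"

```text
t: 8.5
ee_pos: [0.4393, -0.0266, 0.1596]
eef_rot: [-3.142, -0.001, -2.355]
wrist_force: [0.4, -0.1, 0.2]
gripper_width: 0.0632
grasp_force: 44.6
```

```bash
python3 - <<'E'
from h import *
show()
c=env.capture("scene");c2=env.capture("top");np.save("hov.npy",c["img"]);np.save("hovt.npy",c2["img"])
i=np.hstack([cv2.resize(x["img"][a:b,l:r],(400,500),interpolation=cv2.INTER_CUBIC) for x,a,b,l,r in((c,240,340,235,315),(c2,190,290,290,370))]);cv2.imwrite("pics/g.png",i[:,:,::-1])
E
```

```text
8.5 [ 0.4393 -0.0266  0.1596] [-3.1416e+00 -8.0000e-04 -2.3548e+00] [ 0.368  -0.0824  0.1667] 0.0632 44.6161
```

View pics/g.png

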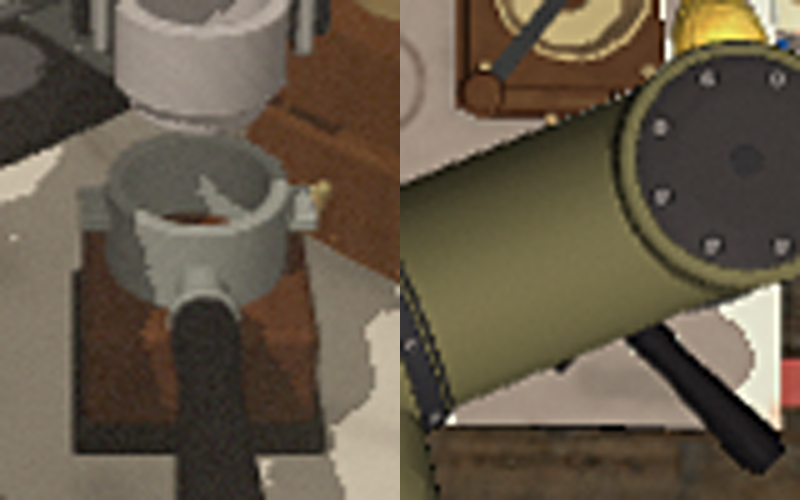

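The ring in hand shows its narrow spigot and sits almost over the basket mouth: ring body centre column ≈201 of the crop, rim centre ≈197. I'll check the relative offset numerically.

```bash
python3 - <<'E'
from f import *
c=C["s"];im=np.load("hov.npy")
P=np.array([.4393,-.0266])
for z in(.085,.1317,.145):
    pts=np.array([proj(c,(P[0]+.0315*np.cos(t),P[1]+.0315*np.sin(t),z)) for t in np.linspace(0,6.28,100)]);print(z,proj(c,(*P,z)),pts[:,0].min(),pts[:,0].max())
pts=np.array([proj(c,(P[0]+.0335*np.cos(t),P[1]+.0335*np.sin(t),.085)) for t in np.linspace(0,6.28,100)]);print("rim",pts[:,0].min(),pts[:,0].max())
# observed edges: row profiles
def prof(r0,r1,a,b):
    g=im[r0:r1,a:b].astype(float).mean((0,2));d=np.gradient(gaussian_filter(g,.7));i=np.argsort(-abs(d))[:6];print(r0,r1,sorted((int(k+a),round(d[k],1)) for k in i))
for r in(252,255,258):prof(r-1,r+2,252,300)
for r in(276,280,284):prof(r-1,r+2,248,302)
G["s"]=None
g=gaussian_filter(cv2.resize(im,None,fx=4,fy=4,interpolation=cv2.INTER_CUBIC).astype(float),(2.,2.,0));G["s"]=np.sqrt(sum(np.gradient(g[...,k],axis=a)**2 for k in range(3) for a in(0,1)))
for rs in((.0335,.027),(.027,),(.0335,)):print("rim fit",fit("s",.44,-.027,.085,rs))
for rs,z in(((.0315,),.1317),((.0255,),.1197)):print("ring fit",fit("s",*P,z,rs))
E
```

```text
0.085 [273.1318 275.4354] 255.83226235865317 290.49555677660726
0.1317 [273.775  253.3691] 256.0431564263786 291.5769040712858
0.145 [273.9641 246.8815] 256.10515989111593 291.8948653638719
rim 254.7341274311241 291.6025716021208
251 254 [(253, np.float64(6.4)), (257, np.float64(17.9)), (258, np.float64(23.9)), (259, np.float64(12.1)), (291, np.float64(-11.8)), (292, np.float64(-12.0))]
254 257 [(256, np.float64(10.9)), (257, np.float64(31.0)), (258, np.float64(34.1)), (259, np.float64(14.1)), (291, np.float64(-10.2)), (292, np.float64(-13.0))]
257 260 [(258, np.float64(20.0)), (259, np.float64(30.4)), (260, np.float64(28.5)), (261, np.float64(15.4)), (289, np.float64(-12.5)), (290, np.float64(-11.4))]
275 278 [(288, np.float64(15.4)), (289, np.float64(23.9)), (292, np.float64(-21.4)), (293, np.float64(-12.8)), (300, np.float64(-14.3)), (301, np.float64(-18.0))]
279 282 [(287, np.float64(22.4)), (288, np.float64(20.7)), (291, np.float64(-20.8)), (294, np.float64(23.7)), (298, np.float64(-20.1)), (299, np.float64(-19.4))]
283 286 [(261, np.float64(22.7)), (262, np.float64(27.3)), (293, np.float64(19.0)), (297, np.float64(-21.1)), (298, np.float64(-30.1)), (299, np.float64(-17.3))]
rim fit (array([ 0.4396, -0.0283]), np.float64(18.98998381377453))
rim fit (array([ 0.4396, -0.0283]), np.float64(10.03060388765225))
rim fit (array([ 0.4411, -0.0209]), np.float64(8.58852467577966))
ring fit (array([ 0.4409, -0.0268]), np.float64(10.42224588672544))
ring fit (array([ 0.4481, -0.0131]), np.float64(7.71131759516857))
```

Request:
move_arm --pt "0 0 20 0 0 0" --pt "0 0 30 0 0 0" --pt "0 0 33 0 0 0" --pt "0 0 35 0 0 0" --pt "0 0 37 0 0 0" --pt "0 0 38 0 0 0" --pt "0 0 39 0 0 0" --pt "0 0 39 0 0 0"

```text
t: 9.4
ee_pos: [0.4395, -0.0264, 0.1204]
eef_rot: [-3.141, -0.0, -2.355]
wrist_force: [-0.2, -0.3, -1.1]
gripper_width: 0.0631
grasp_force: 44.6
```

Request:
move_arm --pt "0 0 2 0 0 0" --pt "0 0 4 0 0 0" --pt "0 0 6 0 0 0" --pt "0 0 7 0 0 0" --pt "0 0 8 0 0 0" --pt "0 0 8 0 0 0"

```text
t: 10.0
ee_pos: [0.4395, -0.0265, 0.1127]
eef_rot: [-3.141, 0.0, -2.355]
wrist_force: [-1.3, 0.0, 2.5]
gripper_width: 0.0627
grasp_force: 44.9
```

Request:
move_arm --pt "0 0 1 0 0 0" --pt "0 0 2 0 0 0" --pt "0 0 2 0 0 0"

```text
t: 10.3
ee_pos: [0.4399, -0.0266, 0.1127]
eef_rot: [-3.14, 0.001, -2.354]
wrist_force: [-7.4, 1.1, 11.9]
gripper_width: 0.0632
grasp_force: 45.8
```

Request:
move_arm --pt "0 0 -1 0 0 0" --pt "0 0 -1 0 0 0" --pt "0 0 -1 0 0 0" --pt "0 0 -1 0 0 0" --pt "0 0 -30 0 0 0" --pt "0 0 -70 0 0 0" --pt "0 0 -110 0 0 0" --pt "0 0 -150 0 0 0" --jaw 1

```text
t: 11.1
ee_pos: [0.4392, -0.0265, 0.2617]
eef_rot: [-3.142, -0.0, -2.355]
wrist_force: [0.6, -0.1, 0.0]
gripper_width: 0.0853
grasp_force: 0.0
```

```bash
python3 - <<'E'
from h import *
show();print(env.state()["joint_positions"])
c=env.capture("scene");save(c,"full")
cv2.imwrite("pics/k.png",cv2.resize(c["img"][165:345,145:315,::-1],None,fx=3.3,fy=3.3,interpolation=cv2.INTER_CUBIC))
print(row((.36,.17,.33),(np.pi,0,-.0823)))
E
```

```text
11.1 [ 0.4392 -0.0265  0.2617] [-3.1416e+00 -3.0000e-04 -2.3548e+00] [ 0.6344 -0.1186  0.0463] 0.0853 0.0
[ 4.02672445e-01 -3.95136104e-01 -2.79746898e-01  1.39125649e-04
 -1.68644448e+00 -1.18665879e+00]
[-8.27130e+01  1.96203e+02 -6.15740e+01 -1.20000e-02 -5.00000e-03
 -2.27300e+00]
```

View pics/k.png

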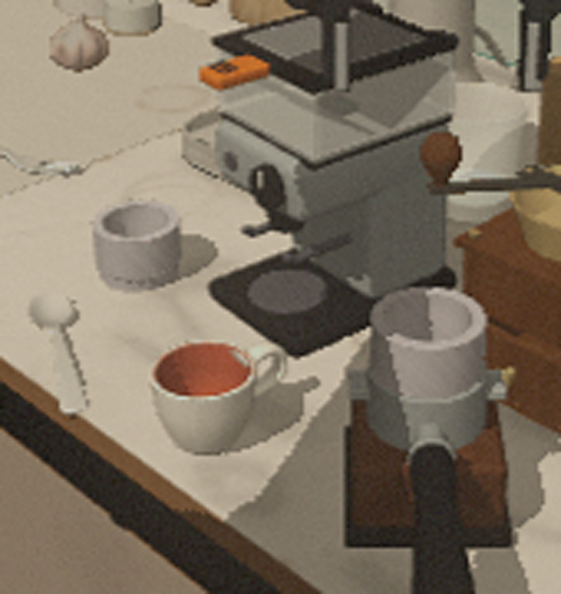

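The ring is fully seated, with its shoulder on the rim at crop (428,375). The other ring stands at (137,245), and the cup and spoon haven't moved. Now the lid: first move to a pose in front of the tab.

Request:
move_arm --pt "0 0 -30 0 0 -0.14" --pt "-15 22 -48 0 0 -0.28" --pt "-30 44 -48 0 0 -0.42" --pt "-45 67 -48 0 0 -0.56" --pt "-60 90 -48 0 0 -0.7" --pt "-75 112 -48 0 0 -0.84" --pt "-90 135 -48 0 0 -0.98" --pt "-112 166 -48 0 0 -1.12" --pt "-112 166 -48 0 0 -1.26" --pt "-112 166 -48 0 0 -1.4" --pt "-112 166 -48 0 0 -1.54" --pt "-112 166 -48 0 0 -1.68"

```text
t: 12.35
ee_pos: [0.401, 0.1703, 0.3078]
eef_rot: [3.141, 0.0, -0.669]
wrist_force: [0.4, -0.4, 0.4]
gripper_width: 0.0857
grasp_force: 0.0
```

```bash
cat > g.py <<'E'
from h import *
H=np.array([.6196,.1589,.193]);a=-.0823;e=np.array([np.cos(a),np.sin(a),0])
def pose(th,tau,back=.008,r=.152):
    t=np.sin(tau)*e+np.array([0,0,-np.cos(tau)])
    return H-r*np.cos(th)*e+np.array([0,0,r*np.sin(th)])-back*t,(np.pi,-tau,a)
E
python3 - <<'E'
from g import *
np.set_printoptions(suppress=True)
show();print(env.state()["joint_positions"]);d=np.pi/180
print(row(*pose(0,0,.12)));print(row(*pose(0,30*d,.1)))
E
```

```text
12.35 [0.401  0.1703 0.3078] [ 3.141   0.     -0.6687] [ 0.3634 -0.3698  0.4165] 0.0857 0.0
[ 0.86958868 -0.38874197 -0.19039917  0.00001459 -1.76969982  0.03253025]
[ 51.999 -42.45   -5.208   0.001   0.     -0.586]
[ 10.351 -14.802  28.205   0.154   0.509  -0.573]
```

Turn to the tilted pre-grasp.

Request:
move_arm --pt "2 -2 4 0.02 0.08 -0.1" --pt "4 -4 8 0.04 0.16 -0.18" --pt "5 -6 12 0.06 0.24 -0.27" --pt "7 -9 16 0.09 0.32 -0.36" --pt "9 -12 22 0.12 0.41 -0.46" --pt "10 -15 28 0.154 0.509 -0.573" --pt "10 -15 28 0.154 0.509 -0.573" --pt "10 -15 28 0.154 0.509 -0.573"

```text
t: 13.15
ee_pos: [0.4179, 0.1756, 0.2804]
eef_rot: [-3.14, -0.523, -0.09]
wrist_force: [-0.3, 0.6, 1.5]
gripper_width: 0.0853
grasp_force: 0.0
```

```bash
python3 - <<'E'
from g import *
np.set_printoptions(suppress=True)
show();print(env.state()["joint_positions"]);d=np.pi/180
print(row(*pose(0,30*d)))
c=env.capture("scene");c2=env.capture("top")
i=np.hstack([cv2.resize(x["img"][u:b,l:r],(400,400),interpolation=cv2.INTER_CUBIC) for x,u,b,l,r in((c,130,230,190,290),(c2,150,250,210,310))]);cv2.imwrite("pics/l.png",i[:,:,::-1])
E
```

```text
13.15 [0.4179 0.1756 0.2804] [-3.1399 -0.5232 -0.0897] [-0.3333  0.5735  1.4902] 0.0853 0.0
[ 1.2074661  -0.76897861 -0.72235779  0.50388635 -1.47455877  0.26128451]
[ 0.01  -0.113 92.898  0.002  0.    -0.006]
```

View pics/l.png

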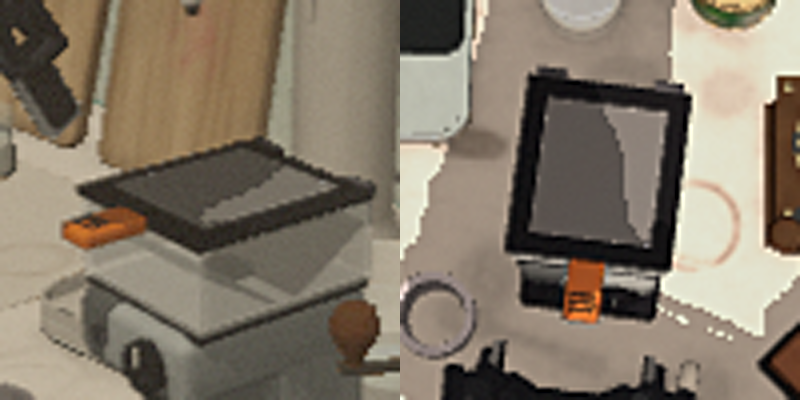

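In the top crop the tab spans columns 567–603 and the open fingers straddle it at 492 and 655, so I'll check the lateral centring before descending.

```bash
python3 - <<'E'
from g import *
c2=env.capture("top");c=env.capture("scene")
u=lambda x,y:((x-400+.5)/4-.5+210,(y+.5)/4-.5+150)
for p in((567,262),(603,262),(567,318),(603,318)):print("tab",atz(c2,u(*p),.198))
s=env.state();T=R.from_euler("xyz",s["eef_rot"])
for k in(.0425,-.0425,.057,-.057):
    q=proj(c2,s["ee_pos"]+T.apply([0,k,.015]));print(k,"expected tip crop px",(q-[210,150])*4+[400,0])
w=lambda x,y:((x+.5)/4-.5+190,(y+.5)/4-.5+130)
print("scene tab top",[atz(c,w(*p),.198) for p in((65,222),(115,208),(146,226),(90,240))])
E
```

```text
tab [0.49417166 0.18418443 0.198     ]
tab [0.49462948 0.16031647 0.198     ]
tab [0.45696396 0.18332037 0.198     ]
tab [0.45741122 0.15958085 0.198     ]
0.0425 expected tip crop px [643.60205337 362.74575737]
-0.0425 expected tip crop px [506.90763069 347.77846217]
0.057 expected tip crop px [666.93284194 365.30035172]
-0.057 expected tip crop px [483.60149111 345.22656675]
scene tab top [array([0.45671309, 0.17844726, 0.198     ]), array([0.4877114 , 0.17491241, 0.198     ]), array([0.48262066, 0.14509878, 0.198     ]), array([0.45037144, 0.15125525, 0.198     ])]
```

Consistent, so go in and grip.

Request:
move_arm --pt "0 0 30 0 0 0" --pt "0 0 60 0 0 0" --pt "0 0 80 0 0 0" --pt "0 0 90 0 0 0" --pt "0 0 93 0 0 0" --pt "0 0 93 0 0 0"

```text
t: 13.95
ee_pos: [0.4648, 0.1715, 0.2006]
eef_rot: [-3.141, -0.525, -0.089]
wrist_force: [0.0, -1.0, 0.5]
gripper_width: 0.0856
grasp_force: 0.0
```

Request:
move_arm --pt "0 0 0 0 0 0" --pt "0 0 0 0 0 0" --pt "0 0 0 0 0 0" --pt "0 0 0 0 0 0" --pt "0 0 0 0 0 0" --pt "0 0 0 0 0 0" --pt "0 0 0 0 0 0" --pt "0 0 0 0 0 0" --pt "0 0 0 0 0 0" --jaw -1 --grip_force 30

```text
t: 14.85
ee_pos: [0.4645, 0.1726, 0.2002]
eef_rot: [-3.139, -0.524, -0.088]
wrist_force: [-2.8, 4.2, 1.4]
gripper_width: 0.0233
grasp_force: 33.2
```

```bash
python3 - <<'E'
from g import *
np.set_printoptions(suppress=True)
show();print(env.state()["joint_positions"]);d=np.pi/180
for k in range(1,13):print(list(row(*pose(5*k*d,(30-2.5*k)*d))))
E
```

```text
14.85 [0.4645 0.1726 0.2002] [-3.1386 -0.5245 -0.0885] [-2.816   4.1696  1.3833] 0.0233 33.2327
[ 1.05766646 -0.67169655 -0.81614722  0.50328438 -1.23292452  0.30225238]
[np.float64(7.129), np.float64(0.819), np.float64(-11.064), np.float64(-0.0), np.float64(-0.045), np.float64(-0.005)]
[np.float64(15.558), np.float64(0.775), np.float64(-21.554), np.float64(-0.0), np.float64(-0.088), np.float64(-0.005)]
[np.float64(24.872), np.float64(0.726), np.float64(-31.284), np.float64(-0.0), np.float64(-0.132), np.float64(-0.005)]
[np.float64(35.002), np.float64(0.673), np.float64(-40.181), np.float64(-0.0), np.float64(-0.175), np.float64(-0.005)]
[np.float64(45.871), np.float64(0.616), np.float64(-48.175), np.float64(-0.001), np.float64(-0.219), np.float64(-0.005)]
[np.float64(57.4), np.float64(0.555), np.float64(-55.207), np.float64(-0.001), np.float64(-0.263), np.float64(-0.005)]
[np.float64(69.502), np.float64(0.491), np.float64(-61.222), np.float64(-0.001), np.float64(-0.306), np.float64(-0.005)]
[np.float64(82.087), np.float64(0.424), np.float64(-66.173), np.float64(-0.001), np.float64(-0.35), np.float64(-0.005)]
[np.float64(95.063), np.float64(0.355), np.float64(-70.022), np.float64(-0.001), np.float64(-0.394), np.float64(-0.005)]
[np.float64(108.33), np.float64(0.285), np.float64(-72.74), np.float64(-0.001), np.float64(-0.437), np.float64(-0.005)]
[np.float64(121.791), np.float64(0.213), np.float64(-74.305), np.float64(-0.001), np.float64(-0.481), np.float64(-0.005)]
[np.float64(135.345), np.float64(0.141), np.float64(-74.703), np.float64(-0.001), np.float64(-0.524), np.float64(-0.005)]
```

The grip width of 23 mm matches the 24 mm tab, so I'll swing up through the first half.

Request:
move_arm --pt "3 0 -6 0 -0.022 0" --pt "7 0 -11 0 -0.045 0" --pt "11 0 -16 0 -0.066 0" --pt "15 0 -21.5 0 -0.088 0" --pt "20 0 -26.5 0 -0.11 0" --pt "25 0 -31 0 -0.132 0" --pt "30 0 -36 0 -0.154 0" --pt "35 0 -40 0 -0.175 0" --pt "40 0 -44 0 -0.197 0" --pt "46 0 -48 0 -0.219 0" --pt "52 0 -52 0 -0.241 0" --pt "57 0 -55 0 -0.263 0"

```text
t: 16.05
ee_pos: [0.4861, 0.1703, 0.275]
eef_rot: [-3.141, -0.259, -0.088]
wrist_force: [2.1, 3.2, -4.0]
gripper_width: 0.0233
grasp_force: 32.1
```

```bash
python3 - <<'E'
from g import *
np.set_printoptions(suppress=True)
show();d=np.pi/180
for k in range(7,13):print(np.round(row(*pose(5*k*d,(30-2.5*k)*d)),2))
E
```

```text
16.05 [0.4861 0.1703 0.275 ] [-3.1408 -0.2587 -0.0879] [ 2.1053  3.1666 -4.048 ] 0.0233 32.1134
[ 10.8    0.37 -10.61   0.    -0.04  -0.  ]
[ 21.65   0.32 -18.7    0.    -0.08  -0.  ]
[ 33.16   0.26 -25.82   0.    -0.13  -0.  ]
[ 45.24   0.2  -31.92   0.    -0.17  -0.  ]
[ 57.82   0.13 -36.97   0.    -0.22  -0.01]
[ 70.79   0.06 -40.92  -0.    -0.26  -0.01]
```

Request:
move_arm --pt "5 0 -5 0 -0.02 0" --pt "11 0 -10 0 -0.04 0" --pt "16 0 -14 0 -0.06 0" --pt "21.5 0 -18.5 0 -0.08 0" --pt "27 0 -22 0 -0.105 0" --pt "33 0 -26 0 -0.13 0" --pt "39 0 -29 0 -0.15 0" --pt "45 0 -32 0 -0.17 0" --pt "51 0 -34.5 0 -0.195 0" --pt "58 0 -37 0 -0.22 0" --pt "64 0 -39 0 -0.24 0" --pt "71 0 -41 0 -0.26 0"

```text
t: 17.25
ee_pos: [0.5437, 0.1643, 0.3316]
eef_rot: [3.139, 0.004, -0.088]
wrist_force: [0.1, -2.1, -6.4]
gripper_width: 0.0234
grasp_force: 30.1
```

Request:
move_arm --pt "0 0 0 0 0 0" --pt "0 0 0 0 0 0" --pt "0 0 0 0 0 0" --pt "0 0 0 0 0 0" --pt "0 0 0 0 0 0" --pt "0 0 0 0 0 0"

```text
t: 17.85
ee_pos: [0.5438, 0.1644, 0.3317]
eef_rot: [3.14, 0.001, -0.088]
wrist_force: [5.7, -4.2, -14.3]
gripper_width: 0.0232
grasp_force: 30.1
```

```bash
python3 - <<'E'
from g import *
show()
s=env.state();T=R.from_euler("xyz",s["eef_rot"]);g=s["ee_pos"]+T.apply([0,0,.008]);v=g-H
print("angle",np.degrees(np.arctan2(v[2],-v@e)),"r",np.hypot(v[2],v@e))
c=env.capture("scene");c2=env.capture("top")
i=np.hstack([cv2.resize(x["img"][u:b,l:r],(400,533),interpolation=cv2.INTER_CUBIC) for x,u,b,l,r in((c,90,290,170,320),(c2,120,320,170,320))]);cv2.imwrite("pics/n.png",i[:,:,::-1])
# expected lid outline at 50,60,70 deg in scene crop
f=np.array([-e[1],e[0],0])
for th in(50,60,70):
    t=np.radians(th);n=np.array([0,0,1])*np.cos(t)+e*np.sin(t);w=-e*np.cos(t)+np.array([0,0,np.sin(t)])
    print(th,[np.round((proj(c,H+w*.123+f*k+n*.003)-[170,90])*2.667).tolist() for k in(-.056,.056)])
E
```

```text
17.85 [0.5438 0.1644 0.3317] [ 3.1402e+00  6.0000e-04 -8.8200e-02] [  5.6735  -4.2046 -14.3325] 0.0232 30.0844
angle 59.82934594883979 r 0.15123290961310643
50 [[235.0, 136.0], [144.0, 106.0]]
60 [[253.0, 117.0], [161.0, 89.0]]
70 [[272.0, 101.0], [180.0, 75.0]]
```

View pics/n.png

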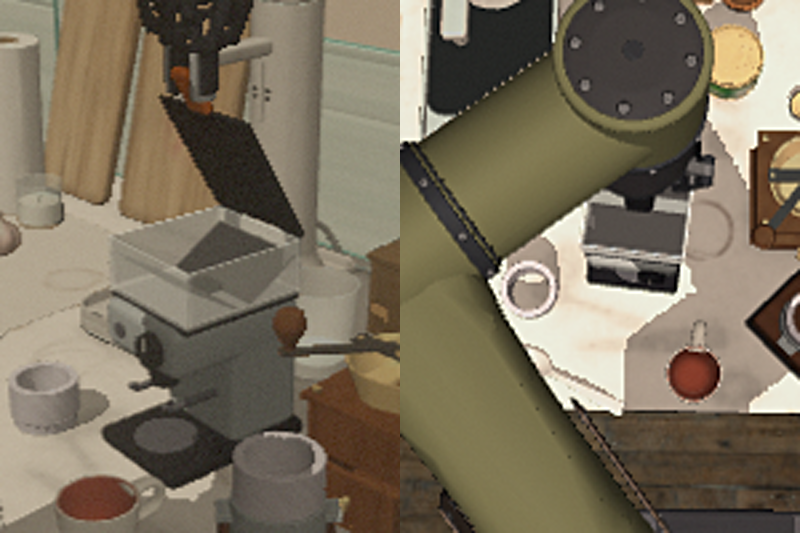

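The lid's top corners at (160,96) and (249,122) match the 60° prediction, and the tab is in the grip. Both rings, the cup and the spoon are in place, so I'll hand it in.

```bash
python3 -c "
from h import *
print(env.job_done());show()"
```

```text
the job is handed in; nothing more can be done
None
the job is handed in; nothing more can be done
```

I handed in the job with the fitting ring seated in the basket and released, the larger ring standing upright on the worktop, and the gripper holding the hopper lid about 60° open; no verdict came back.

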